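# Open the bench press and gauge its jaw gap

### The job

Fit the square-bored knob fully down on the press's square spindle and turn it anticlockwise (seen from above) to its stop, which opens the jaws; leave it on. Then take the taper gauge by its handle and slide its blade, flat underside on the lower jaw, straight in between the jaws until it drags snugly on both plates, without forcing it, and finish while still holding it there, keeping it still and level. Do not shove the other things on the bench about.

Things in the scene. Friction and masses are not known exactly. Their poses are not given: they have to be found in the camera images.
- spindle_seat (a point): Grey bench press (fixed): its upright square steel shaft, 14 mm wide, 18 mm tall above a collar 32 mm across; the top 4.5 mm tapers to 9 mm. Point: on the shaft's axis at the collar's top face, 48 mm above the bench; z up, x and y square to the flats, turning with it. The press's bridge, 130 mm high, begins 74 mm from this axis; the housing round it is 40 mm high.
- spindle (a joint): Angle of the spindle in rad: grows anticlockwise seen from above, up to a rigid stop at 1.2 (fully open); begins between 0 and 0.25. Held by friction of about 0.12 N m, stays where left. It lifts the upper jaw 3.75 mm per rad.
- knob_grip (a point): Black knob: square hub 36 x 36 x 26 mm, square bore 16.4 mm wide, 22 mm deep, open below; on top a grip bar 64 long (x), 16 thick (y), 40 mm high. Point: the bar's centre, on the bore's axis, 46 mm above the hub's underside; z up, bore flats square to x, y. Fully home the hub sits on the collar, this point 46 mm above spindle_seat. Fits at any quarter turn; about 0.2 rad of play. About 120 g.
- gauge_grip (a point): Taper gauge: grey block handle 76 long (x), 24 wide (y), 28 mm high, on the bench; a steel blade 20 mm wide sticks out 85 mm from its +x end, underside flat, 10 mm above the handle's; thickness grows evenly from 3 mm at the tip to 10 mm at the handle. Point: the handle's centre, 14 mm above its underside; z up. About 140 g.
- gauge_tip (a point): Tip of the gauge's blade, on its underside: 123 mm ahead of (x) and 4 mm below the handle's centre.
- lower_lip (a point): Centre of the front inner edge of the fixed lower jaw, on its flat top face, 48 to 50 mm above the bench; x points level into the gap, y along the edge, z up. Both jaws are 90 mm wide (y), 62 mm deep (x); before the edge both are bevelled over 8 mm, flaring the mouth by 6 mm each. The base plate, 12 mm thick, reaches 30 mm in front; the bench before it is clear under the gauge's path.
- upper_lip (a point): Centre of the front inner edge of the upper jaw, on its flat underside, axes as lower_lip, 50.5 to 55 mm above the bench. The gap here varies: about 5 to 7 mm with the spindle at its stop (the blade then goes some 24 to 49 mm in), 0.5 to 3.5 mm as found. The upper jaw does not yield. The bridge stands 17 mm behind this edge.
- tape: Bystander: clear tape roll, ring 68 mm across, 24 mm high, lying flat. Origin under its centre.
- glue: Bystander: white bottle, 44 mm across, 110 mm high, standing. Origin under its centre.
- collar: Bystander: plain aluminium disc 36 mm across, 22 mm high, without a bore. Origin under its centre.
Things that resemble listed ones, but are neither listed nor needed, are in the scene too. What is shaped like the part that bears gauge_grip but brown or yellow is not meant.

How it is judged:
On the way, in this order (a step that is already met when the one before it is completed fails the run):
1. the knob is fully home on the spindle (horizontal distance between knob_grip and spindle_seat below 0.004 m and z of knob_grip in the frame of spindle_seat below 0.05 m and angle between knob_grip's own z axis and vertical below 0.12 rad), for 0.2 s.
2. the knob, still home, has been turned to the spindle's stop (all of step 1 and value of joint spindle above 1.1 rad), for 0.2 s.
At the end, for the whole second after the job is handed in: Knob home on the spindle (within 4 mm), spindle above 1.05 rad; gripper (over 3 N) holds the gauge still, blade 15 to 62 mm inside the lip, within 30 mm of the middle, straight within 0.15 rad, level within 0.1 rad, bearing on each jaw with over 1 N. Force on the upper jaw never above 45 N (all of step 1 and value of joint spindle above 1.05 rad and contact force between gauge and jaw above 1 N and contact force between gauge and anvil above 1 N and contact force between gauge and the fingers above 3 N and x of gauge_tip in the frame of lower_lip between 0.015 and 0.062 m and y of gauge_tip in the frame of lower_lip between -0.03 and 0.03 m and angle between the x axis of gauge_tip and the x axis of lower_lip, either way round below 0.15 rad and angle between gauge_tip's own z axis and vertical below 0.1 rad and linear speed of gauge below 0.01 m/s); the arm keeps its last pose, push and grip.
It fails at once if the gauge is forced: more than 45 N on the upper jaw (contact force between gauge and jaw above 45 N).
It fails at once if another thing on the bench is shoved by more than 30 mm (distance of any of tape, glue, collar from where it was at the start of the episode above 0.03 m).
It also fails if it takes over 72 s, if anything falls off the work surface, if the arm or the gripper's body presses on something with over 40 N, if the wrist force passes 120 N, or if a joint passes its speed limit or range.

### The arm

A 6-joint arm with a two-finger parallel gripper is mounted at the origin on the work surface. World frame = base frame: x ahead of the robot, y to its left, z up, the work surface at z = 0. Lengths are in m, angles in rad, forces in N, time in s.
With the tool pointing down it reaches from about 0.275 to 0.875 m from the base axis. Payload 12.5 kg.
Tool frame: the origin (TCP) lies on the centre line of the jaws, within the pads' length; the fingertips stand r.finger_overhang ahead of it and the grasp point (between the pads) lies 3 mm ahead of it (r.finger_overhang is the distance from the TCP to the fingertips, in m); z points along the fingers, y is the direction in which the jaws open and shut (so a half turn about z gives the same grasp; the last joint's range is limited). The gripper opens to 85 mm and grips with 20 to 120 N. Pads are 22 mm wide; open, the fingers measure 114 mm over their backs; the gripper's body (76 mm by 85 mm) begins 54 mm behind the grasp point. The pads swing forward as they close: fully open they stand 13 mm farther back than shut.
Start: joints at [-1.33, 0.351, 1.652, -0, 1.139, -0.085], TCP at [0.176, -0.521, 0.253] pointing down, gripper open.
Joint ranges: [-2.75, 2.75], [-0.79, 2.1], [0.01, 2.65], [-1.57, 4.71], [0.07, 3.14], [-2.87, 2.87]. Speed limits (rad/s): [2.22, 2.22, 2.79, 3.14, 3.14, 3.14].

### API

Orientations are given as a unit quaternion [x, y, z, w].
In Python, from cell import r, optics gives the robot as it stands. The module is installed in compiled form; this text tells all that it offers. Calls block until the motion is done:
- r.move_to(position, orientation): joint-space move of the TCP to a pose.
- r.move_linear(position, rot=None, vel=0.15): straight line of the TCP; rot=None keeps the orientation; vel is the mean speed in m/s.
- r.set_joints(angles): joint-space move.
- r.set_gripper(opening, squeeze=None): opening from 0.0 (shut) to 1.0 (fully open); squeeze is the grip in N (None keeps the last); returns when the fingers have stopped.
- r.sleep(seconds).
- r.inverse_kinematics(position, orientation): joint angles nearest the present ones, or None.
- optics.get_image(name): name is "side" or "top"; returns a dict with "pixels" (400x640x3 uint8, red, green, blue), "depth" (400x640 float32, m along the optical axis (not along the pixel's ray), 0 where there is no reading), "fx", "fy", "cx", "cy" (pixels), "D" ([k1, k2, p1, p2, k3] as OpenCV has them; the pictures are not rectified), "camera_from_world" (4x4, takes a point from world to camera coordinates). Camera axes: x right, y down, z forward; pixel columns grow to the right and rows downward; lengths in m; the calibration is good to about 2 mm. A picture is of the moment at which its call begins.
A pose or a line that the arm cannot do raises r.PlanningError and nothing moves.
- r.hand_in(): hands the job in, once; it reports no verdict.
Readings, each from a call of its own:
- r.current_t(): time.
- r.current_q(): joint angles.
- r.current_qvel(): joint speeds.
- r.current_effort(): joint torques, N m.
- r.current_tool_pos(): TCP position.
- r.current_ee_rot(): TCP orientation.
- r.current_contact_force(): force on the tool from outside, world axes, zero at the start.
- r.current_torque(): the same for the moment, N m.
- r.current_opening(): opening from 0.0 (shut) to 1.0 (fully open).
Only numpy, scipy, OpenCV 4.12 (cv2) and the standard library are available. Lean on these libraries where they do the work, as an engineer would, in place of code of your own. Each camera call takes 0.05 s, during which the arm holds its last target.

## Working session

There is one attempt and no reset: what is moved stays moved. The work goes in short steps, each a Python script; the robot and the scene stay as the last script left them, time stands still between calls to the robot, and variables do not carry over. Pictures are saved under pics/ and viewed, and the job is handed in when it is done.

```bash
mkdir -p pics; ls; python3 - <<'E'
from cell import r, optics
import cv2, numpy as np, pickle
for n in ("side","top"):
    d=optics.get_image(n); pickle.dump(d,open(f"{n}0.pkl","wb"))
    cv2.imwrite(f"pics/{n}0.png",d["pixels"][...,::-1])
    print(n,d["fx"],d["cx"],d["cy"],d["D"]); T=np.linalg.inv(d["camera_from_world"]); print(T.round(3))
print(r.current_t(),r.finger_overhang,r.current_ee_rot())
E
```

```text
pics
side 386.4039156225435 323.80784356113014 195.16429383320715 [0.0221056 0.        0.        0.        0.       ]
[[-0.877 -0.262  0.403  0.076]
 [-0.48   0.444 -0.757  0.748]
 [ 0.02  -0.857 -0.515  0.597]
 [ 0.     0.     0.     1.   ]]
top 388.5869209137707 315.1309164243844 202.05549996274047 [-0.06462982  0.          0.          0.          0.        ]
[[ 0.003 -0.998  0.06   0.39 ]
 [-1.    -0.004 -0.02   0.016]
 [ 0.02  -0.06  -0.998  1.136]
 [ 0.     0.     0.     1.   ]]
0.1 0.022 [ 9.86759557e-01  1.62189074e-01 -2.84814195e-05 -5.30033358e-04]
```

View pics/side0.png

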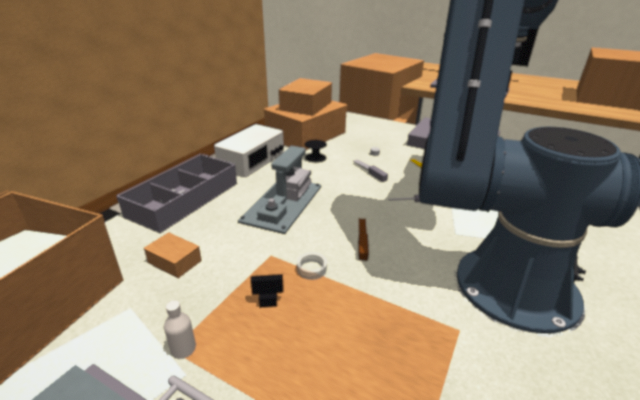

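View pics/top0.png

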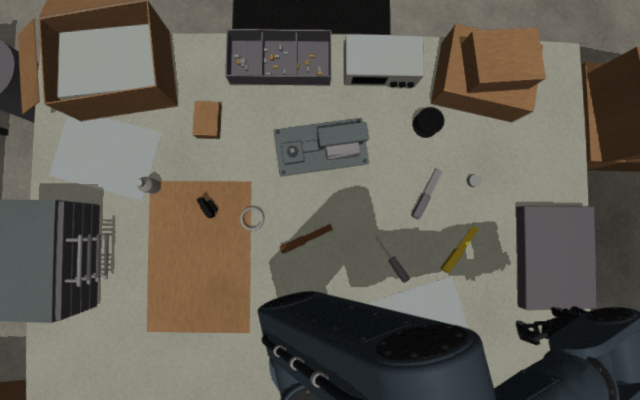

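```bash
cat > h.py <<'E'
import cv2, numpy as np, pickle
def crop(d,u0,v0,u1,v1,fn,s=None):
    c=d["pixels"][v0:v1,u0:u1,::-1]; s=s or min(780/(u1-u0),580/(v1-v0))
    cv2.imwrite(fn,cv2.resize(c,None,fx=s,fy=s,interpolation=cv2.INTER_CUBIC))
def und(d,uv):
    K=np.array([[d["fx"],0,d["cx"]],[0,d["fy"],d["cy"]],[0,0,1]]);
    return cv2.undistortPoints(np.array(uv,float).reshape(-1,1,2),K,np.array(d["D"],float)).reshape(-1,2)
def ray(d,uv,z):
    T=np.linalg.inv(d["camera_from_world"]); n=und(d,uv); n=np.c_[n,np.ones(len(n))]@T[:3,:3].T
    o=T[:3,3]; t=(z-o[2])/n[:,2]; return o+n*t[:,None]
def cloud(d):
    vv,uu=np.mgrid[0:400,0:640]; n=und(d,np.c_[uu.ravel(),vv.ravel()]); Z=d["depth"].ravel()
    P=np.c_[n*Z[:,None],Z]; T=np.linalg.inv(d["camera_from_world"]); P=P@T[:3,:3].T+T[:3,3]; P[Z==0]=np.nan
    return P.reshape(400,640,3)
def proj(d,P):
    P=np.atleast_2d(np.array(P,float)); C=d["camera_from_world"]; K=np.array([[d["fx"],0,d["cx"]],[0,d["fy"],d["cy"]],[0,0,1]])
    return cv2.projectPoints(P,cv2.Rodrigues(C[:3,:3])[0],C[:3,3],K,np.array(d["D"],float))[0].reshape(-1,2)
E
python3 - <<'E'
from h import *
t=pickle.load(open("top0.pkl","rb")); s=pickle.load(open("side0.pkl","rb"))
crop(t,260,100,500,280,"pics/t1.png"); crop(t,180,170,280,240,"pics/t2.png"); crop(s,230,130,450,290,"pics/s1.png")
crop(t,265,110,385,190,"pics/t3.png")
P=cloud(t)
for n,(u,v) in dict(bench=(380,200),g1=(425,193),g2=(397,265),knob=(206,206),spin=(292,151),housing=(292,160),bridge=(345,133),jaw=(342,149),brown=(320,233)).items(): print(n,P[v,u].round(4))
E
```

```text
bench [ 0.4658 -0.1979  0.0011]
g1 [ 0.4855 -0.3267  0.0201]
g2 [ 0.2777 -0.2422  0.0215]
knob [0.4433 0.2959 0.0621]
spin [0.5969 0.0589 0.067 ]
housing [0.5764 0.0598 0.0388]
bridge [ 0.6334 -0.0825  0.1308]
jaw [ 0.6023 -0.0798  0.0726]
brown [ 0.369  -0.0211  0.0142]
```

View pics/t1.png

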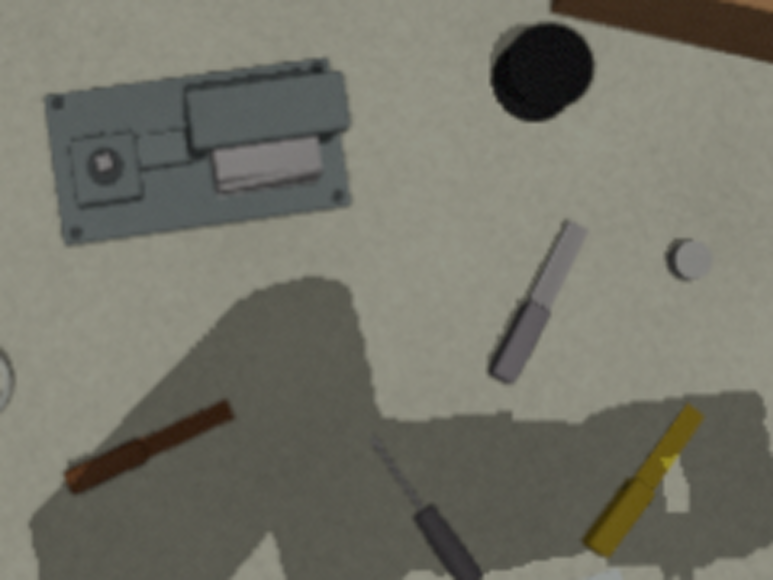

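View pics/t2.png

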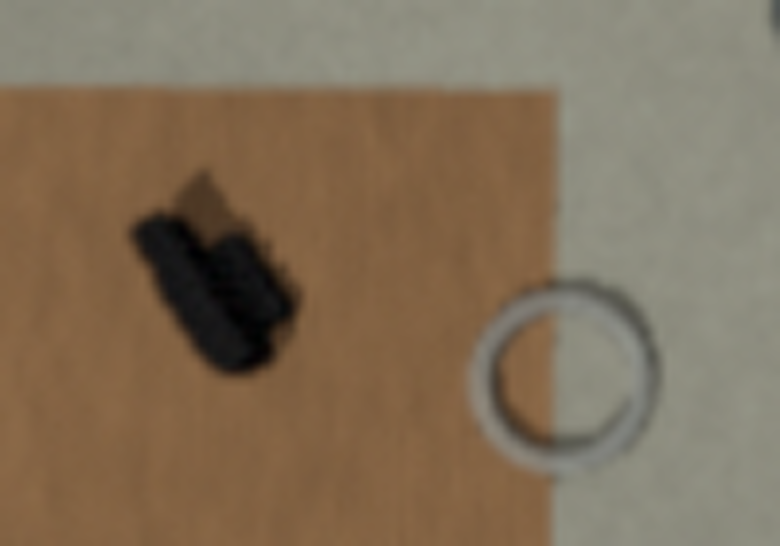

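View pics/s1.png

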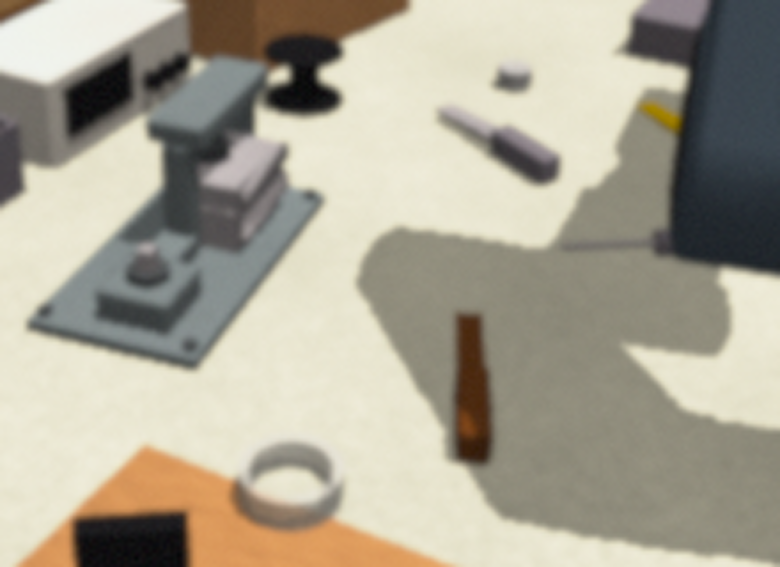

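View pics/t3.png

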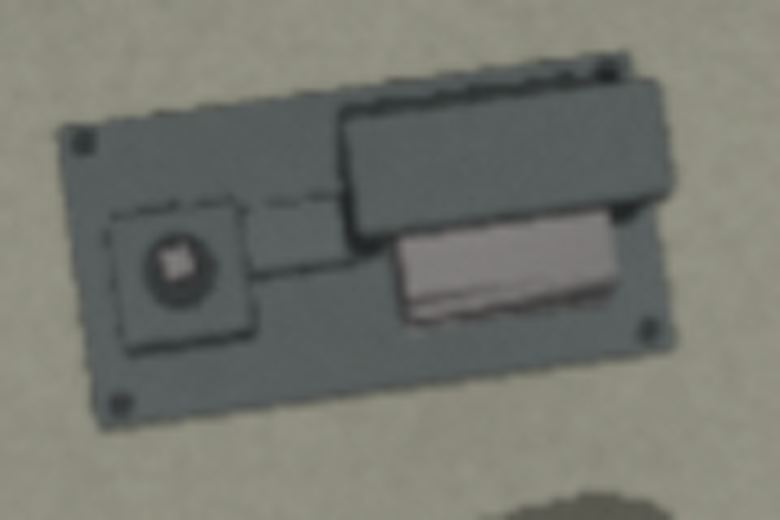

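```bash
cat > m.py <<'E'
from h import *
t=pickle.load(open("top0.pkl","rb")); s=pickle.load(open("side0.pkl","rb"))
def rect(X): 
    (c,wh,a)=cv2.minAreaRect((X*1000).astype(np.float32)); b=cv2.boxPoints((c,wh,a)); e=b[1]-b[0]; f=b[2]-b[1]
    if np.linalg.norm(f)>np.linalg.norm(e): e=f
    return np.round(c,1),np.round(wh,1),round(float(np.arctan2(e[1],e[0])),3)
def show(name,d,m,z):
    v,u=np.nonzero(m); X=ray(d,np.c_[u,v],z)[:,:2]; print(name,len(u),"z",z,rect(X)," centroid",(X.mean(0)*1000).round(1))
for nm,d in (("top",t),("side",s)):
    P=cloud(d); V=d["pixels"].astype(int); 
    near=lambda x0,x1,y0,y1:(P[...,0]>x0)&(P[...,0]<x1)&(P[...,1]>y0)&(P[...,1]<y1)
    N=near(.38,.5,.24,.36)&(V.max(2)<60)
    print(nm,"knob z",np.nanpercentile(P[...,2][N],[5,50,95]).round(4))
    show("knob top",d,N&(P[...,2]>.058),.066)
    X=P[N&(P[...,2]>.05)]; print("  cloud rect",rect(X[:,:2]))
    G=near(.43,.6,-.42,-.25)&(P[...,2]>.008)&(V.max(2)-V.min(2)<40)
    cc=cv2.connectedComponentsWithStats(G.astype(np.uint8))
    for i in range(1,cc[0]):
        if cc[2][i,4]>40: print(" comp",cc[2][i],cc[3][i].round(1),rect(P[cc[1]==i][:,:2]),np.nanpercentile(P[cc[1]==i][:,2],[5,50,95]).round(4))
    S=near(.57,.63,.035,.085)
    for z0,z1,z in ((.058,.08,.066),(.044,.054,.048),(.03,.044,.04)):
        m=S&(P[...,2]>z0)&(P[...,2]<z1)
        if m.sum()>3: show(f"spindle {z}",d,m,z)
    B=near(.5,.7,-.2,.1)
    show("bridge",d,B&(P[...,2]>.12),.13)
    show("base",d,B&(P[...,2]>.006),.012)
    show("upperjaw",d,near(.55,.7,-.15,0)&(P[...,2]>.06)&(P[...,2]<.09),.072)
E
python3 m.py
```

```text
top knob z [0.0069 0.057  0.0678]
knob top 120 z 0.066 (array([439.8, 300.5]), array([60.9, 16. ]), 0.604)  centroid [439.5 299.9]
  cloud rect (array([439.7, 300.7]), array([60.9, 15.6]), 0.608)
 comp [413 169  30  44 390] [427.9 192.2] (array([ 490.3, -337. ]), array([ 25. , 149.7]), -0.49) [0.012  0.0195 0.0298]
spindle 0.066 27 z 0.066 (array([598.2,  58.5]), array([14.3, 13.5]), 0.249)  centroid [598.3  58.3]
spindle 0.048 82 z 0.048 (array([597.1,  55.5]), array([39.3, 40.5]), -1.351)  centroid [599.  58.]
spindle 0.04 238 z 0.04 (array([599.3,  60. ]), array([57.6, 45.6]), 0.006)  centroid [597.7  60.3]
bridge 941 z 0.13 (array([630.1, -76.7]), array([ 52.2, 129.6]), -1.417)  centroid [630.3 -76.7]
base 4167 z 0.012 (array([624.1, -29.7]), array([164.3, 285.8]), -1.335)  centroid [620.1 -27.6]
upperjaw 418 z 0.072 (array([597.7, -70.8]), array([119. ,  51.1]), 1.503)  centroid [598.1 -81.7]
side knob z [0.0128 0.0448 0.0669]
knob top 212 z 0.066 (array([433.7, 304.6]), array([56.4, 21.4]), 0.618)  centroid [434.3 304.4]
  cloud rect (array([436.1, 301.9]), array([56.9, 14.4]), 0.597)
 comp [353 160  30  20 200] [369.6 168.5] (array([ 491.2, -337.9]), array([ 26. , 149.8]), -0.512) [0.0106 0.018  0.0288]
spindle 0.066 28 z 0.066 (array([594.5,  63.4]), array([15.4, 19.6]), -1.039)  centroid [594.1  63.6]
spindle 0.048 61 z 0.048 (array([595.7,  62.5]), array([31.9, 31.2]), 0.768)  centroid [595.7  62.7]
spindle 0.04 164 z 0.04 (array([593.2,  66.4]), array([64.7, 60.4]), 0.107)  centroid [591.7  66.1]
bridge 445 z 0.13 (array([625.7, -68.6]), array([ 55.1, 145.2]), -1.423)  centroid [624.4 -65.2]
base 3320 z 0.012 (array([ 660.1, -132.1]), array([186.2, 532. ]), -1.198)  centroid [645.6 -74.5]
upperjaw 509 z 0.072 (array([615.3, -82.1]), array([ 84.7, 173.8]), -1.478)  centroid [610.7 -69.8]
```

Candidates in the top view:
- **Gauge:** the grey part at (427,193), with a broad flat blade. The brown one (306,238) and yellow one (460,249) are excluded by colour. (393,258) has a thin round shaft, so it is a screwdriver.
- **Knob:** the black part at (206,206), with a square hub and a bar. (428,122) is round.

The spindle is at about (292,151) and the jaw mouth opens towards the robot. The measured sizes agree: bar 61x16 mm with its top at 66 mm, gauge about 150 mm or more long.

I'll fetch the knob first.

```bash
cat >> h.py <<'E'
from scipy.spatial.transform import Rotation as R
def down(yaw): return (R.from_euler('z',yaw)*R.from_euler('x',np.pi)).as_quat()
def snap(tag):
    from cell import optics
    o={}
    for n in ("side","top"):
        d=optics.get_image(n); pickle.dump(d,open(f"{n}{tag}.pkl","wb")); o[n]=d
    return o
E
python3 - <<'E'
from h import *
from cell import r
q=down(.605); x,y=.4395,.3003
print(r.inverse_kinematics([x,y,.16],q))
r.move_to([x,y,.13],q); print(r.current_t(),r.current_q())
r.move_linear([x,y,.0555],vel=.12); print(r.current_t(),r.current_contact_force())
r.set_gripper(0.0,60); print(r.current_t(),r.current_opening(),r.current_contact_force())
o=snap(1); crop(o["top"],160,160,280,250,"pics/t4.png"); crop(o["side"],200,230,330,330,"pics/s4.png"); print(r.current_tool_pos())
E
```

```text
[ 5.11945008e-01  4.37142410e-01  1.78342420e+00 -4.44089210e-16
  9.21026045e-01  1.47774133e+00]
3.1583 [ 5.10905886e-01  4.82353477e-01  1.80232348e+00 -9.29023450e-05
  8.56738920e-01  1.47752018e+00]
3.925 [-0.35478056  0.13577842  0.04714361]
4.5667 0.17926525680229471 [0.52489476 0.14756871 5.03338316]
[0.43968422 0.3003868  0.0557529 ]
```

```bash
python3 - <<'E'
import cv2,numpy as np
a=cv2.imread("pics/t4.png");b=cv2.imread("pics/s4.png")
f=lambda i:cv2.resize(i,(390,300));cv2.imwrite("pics/c4.png",np.hstack([f(a),f(b)]))
E
```

```text
(no output)
```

View pics/c4.png

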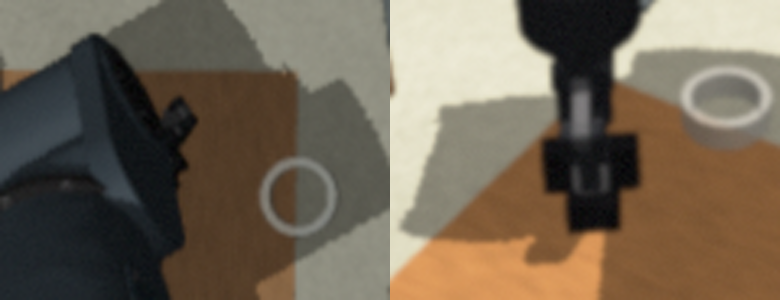

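The grip is good: opening is about 15 mm, and the side crop shows the bar centred on the fingers. Next I'll refine the spindle and press poses.

```bash
python3 - <<'E'
from h import *
t=pickle.load(open("top0.pkl","rb")); s=pickle.load(open("side0.pkl","rb"))
crop(t,276,136,310,166,"pics/t5.png",15); crop(s,255,190,295,225,"pics/s5.png",15)
a=cv2.imread("pics/t5.png");b=cv2.imread("pics/s5.png");
f=lambda i:cv2.resize(i,(390,340));cv2.imwrite("pics/c5.png",np.hstack([f(a),f(b)]))
g=t["pixels"].mean(2).astype(int); print(g[145:158,284:302])
# base plate screws: dark blobs
V=t["pixels"].astype(int); P=cloud(t)
# predicted features
pr=0.154; c,s_=np.cos(pr),np.sin(pr)
# housing square top edges z=.04, base plate via colour mask
m=((V[...,2]-V[...,0])>2)&(V.mean(2)<110); m[:, :265]=0; m[:,385:]=0; m[:110]=0; m[190:]=0
m=cv2.morphologyEx(m.astype(np.uint8),cv2.MORPH_OPEN,np.ones((3,3)))
ct=max(cv2.findContours(m,cv2.RETR_EXTERNAL,cv2.CHAIN_APPROX_NONE)[0],key=cv2.contourArea).reshape(-1,2)
X=ray(t,ct,.012)[:,:2]
d=np.array([c,s_]); n=np.array([-s_,c]); u=X@d; v=X@n
print("u",np.percentile(u,[0,3,97,100]).round(4),"v",np.percentile(v,[0,3,97,100]).round(4))
F=X[(u<u.min()+.006)]; L=cv2.fitLine((F*1000).astype(np.float32),cv2.DIST_HUBER,0,.01,.01).ravel(); print("front",L, np.arctan2(L[1],L[0]))
F=X[(v>v.max()-.006)]; L=cv2.fitLine((F*1000).astype(np.float32),cv2.DIST_HUBER,0,.01,.01).ravel(); print("left",L, np.arctan2(L[1],L[0]))
E
```

```text
[[ 90  91  90  91  89  87  83  79  79  81  85  89  91  90  90  90  88  82]
 [ 90  89  91  91  87  77  67  59  61  61  63  77  85  89  91  90  89  83]
 [ 89  92  90  87  75  60  56  56  70  74  55  57  70  86  90  90  89  85]
 [ 90  91  89  79  62  68  83  89  97  97  64  58  63  77  89  91  89  87]
 [ 91  91  85  73  60  78 108 120 118 109  81  57  58  68  83  90  90  85]
 [ 90  91  84  66  61  69  99 120 120 116  96  57  56  59  73  90  90  86]
 [ 91  91  83  66  58  60  90 118 116 108  91  54  56  59  73  89  90  86]
 [ 91  92  85  67  58  58  80 101  92  78  64  54  56  63  77  88  89  88]
 [ 91  92  87  71  58  55  60  65  58  55  56  56  57  64  83  89  89  91]
 [ 92  92  89  78  63  58  56  58  56  56  57  57  59  69  84  90  92  91]
 [ 93  92  90  87  74  60  57  59  58  58  56  56  67  81  90  90  90  92]
 [ 92  92  92  92  83  69  62  56  54  55  59  64  82  89  90  91  91  91]
 [ 90  91  91  92  91  88  78  70  69  70  76  79  89  90  91  91  90  91]]
u [0.5429 0.5437 0.6789 0.6798] v [-0.259  -0.2575  0.0111  0.0116]
front [ 1.4450924e-01 -9.8950344e-01  5.5675604e+02 -3.2216888e+01] -1.4257793
left [9.8944938e-01 1.4487895e-01 6.0185663e+02 1.0347434e+02] 0.14539063
```

View pics/c5.png

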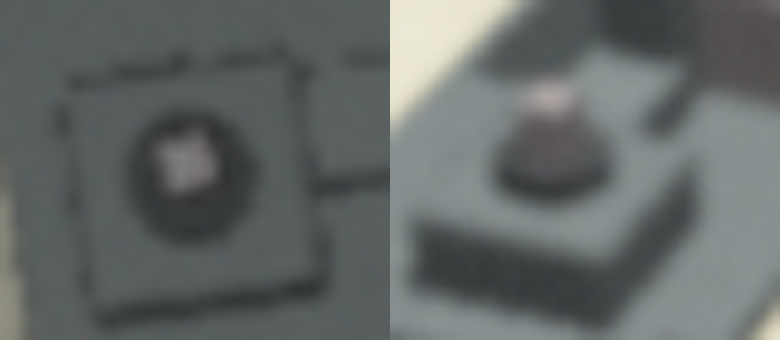

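```bash
python3 - <<'E'
from h import *
t=pickle.load(open("top0.pkl","rb")); s=pickle.load(open("side0.pkl","rb"))
print("collar",ray(t,[(292.3,151.2)],.048).round(4))
g=t["pixels"].mean(2); vv,uu=np.mgrid[146:154,288:296]; w=np.clip(g[146:154,288:296]-62,0,None)
c=((uu*w).sum()/w.sum(),(vv*w).sum()/w.sum()); print("bright",c,ray(t,[c],.064).round(4))
# shaft quadrilateral orientation from second view: collar ellipse in side
print("side collar expectation", proj(s,[[.597,.0585,.048],[.597,.0585,.066]]), proj(t,[[.597,.0585,.048],[.597,.0585,.066]]))
# square moment orientation: 4th harmonic of bright patch
ang=np.arctan2(-(uu-c[0]),-(vv-c[1])); rr=np.hypot(uu-c[0],vv-c[1])
print("4th harm yaw", np.angle((w*rr**4*np.exp(4j*ang)).sum()*-1)/4)
E
```

```text
collar [[0.6    0.0588 0.048 ]]
bright (np.float64(291.6090850927703), np.float64(149.6097248880358)) [[0.6014 0.0601 0.064 ]]
side collar expectation [[271.65038535 205.71030363]
 [271.30595369 199.87518884]] [[292.39722699 152.24523488]
 [292.15277995 151.02851775]]
4th harm yaw 0.031508012913495115
```

```bash
python3 - <<'E'
from h import *
from cell import r
p=r.current_tool_pos(); r.move_linear([p[0],p[1],.15],vel=.2)
yaw=.27; x,y=.5985,.0588
r.move_to([x,y,.145],down(yaw)); print(r.current_t(),r.current_contact_force(),r.current_torque(),r.current_opening())
r.move_linear([x,y,.124],vel=.1); f0=np.array(r.current_contact_force()); print(r.current_t(),f0)
o=snap(2); crop(o["side"],240,150,310,220,"pics/s6.png",8)
z=.124
while z>.1045:
    z-=.003; r.move_linear([x,y,z],vel=.06); f=np.array(r.current_contact_force()); p=r.current_tool_pos()
    print(round(r.current_t(),2),np.round(p,4),f.round(1),np.round(r.current_torque(),2))
    if f[2]-f0[2]>12: break
E
```

```text
6.4083 [-0.57205371 -0.29425699 -1.67299227] [0.06439852 0.00247546 0.01550138] 0.17928029570707238
6.7667 [ 0.91783297  0.77442163 -0.91356926]
7.12 [0.5985 0.0588 0.1211] [ 0.1 -0.1 -1. ] [ 0.02 -0.02  0.03]
7.37 [0.5986 0.0588 0.1179] [ 0.4 -0.2 -1.9] [ 0.04 -0.09  0.05]
7.62 [0.5988 0.0588 0.1149] [ 3.2  0.4 -2.7] [ 0.1  -0.77  0.04]
7.87 [0.5988 0.0588 0.1119] [ 5.3  1.2 -3.7] [ 0.3  -1.03 -0.1 ]
8.12 [0.5988 0.0589 0.1088] [ 5.8  2.4 -3.8] [ 0.23 -1.11 -0.01]
8.37 [0.5988 0.0589 0.1058] [ 5.3  1.8 -2. ] [ 0.28 -1.15 -0.01]
8.62 [0.599  0.0588 0.1037] [2.  0.4 9. ] [ 0.17 -0.45  0.01]
```

View pics/s6.png

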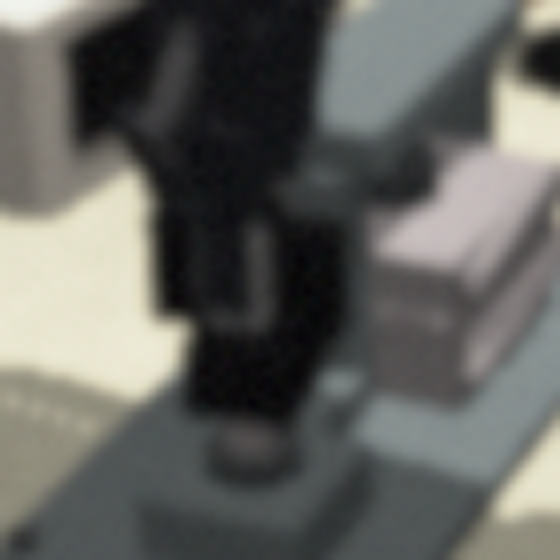

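```bash
python3 - <<'E'
from h import *
from cell import r
r.sleep(.25)
yaw=.27
while yaw<1.85:
    yaw+=.15 if yaw<1.0 else .08
    r.move_to([.5992,.0588,.1038],down(yaw)); e=R.from_quat(r.current_ee_rot()); a=e.as_matrix()[:2,0]; T=r.current_torque()
    print(round(r.current_t(),2),round(yaw,2),round(float(np.arctan2(a[1],a[0])),3),np.round(r.current_contact_force(),1),np.round(T,2))
    if abs(T[2])>.7: break
E
```

```text
9.13 0.42 0.42 [ 5.6 -0.2  0.9] [ 0.11 -1.05 -0.04]
9.4 0.57 0.57 [ 6.8  2.7 -0.2] [ 0.37 -1.33  0.07]
9.67 0.72 0.72 [5.6 2.2 0. ] [ 0.38 -1.14  0.03]
9.93 0.87 0.87 [ 6.9  1.9 -0.2] [ 0.37 -1.35 -0.03]
10.2 1.02 1.02 [ 6.1  1.5 -0.7] [ 0.45 -1.18  0.02]
10.45 1.1 1.1 [ 7.   1.2 -0.1] [ 0.38 -1.36  0.02]
10.7 1.18 1.18 [ 7.4  2.4 -0.4] [ 0.42 -1.37  0.03]
10.95 1.26 1.26 [ 6.6  2.  -0.4] [ 0.4  -1.32  0.04]
11.2 1.34 1.34 [ 6.5  1.9 -1.1] [ 0.4  -1.32  0.03]
11.45 1.42 1.42 [ 6.7  2.3 -0.1] [ 0.4  -1.31  0.01]
11.7 1.5 1.5 [ 6.   2.5 -1.2] [ 0.41 -1.33 -0.01]
11.95 1.58 1.58 [6.3 3.  0.1] [ 0.38 -1.33  0.  ]
12.2 1.66 1.659 [ 6.4  1.3 -0.6] [ 0.35 -1.32 -0.32]
12.45 1.74 1.739 [ 8.4  2.3 -0.2] [ 0.26 -1.36 -0.27]
12.7 1.82 1.819 [6.2 1.8 0.9] [ 0.4  -1.22 -0.09]
12.95 1.9 1.9 [7.1 2.8 0. ] [ 0.41 -1.37  0.07]
```

```bash
python3 - <<'E'
from h import *
from cell import r
print(r.current_opening(),r.current_tool_pos())
o=snap(3); crop(o["side"],240,140,330,220,"pics/s7.png",7);crop(o["top"],260,100,380,190,"pics/t7.png",6)
E
```

```text
0.17359341429215183 [0.59980985 0.05894737 0.10383796]
```

View pics/s7.png

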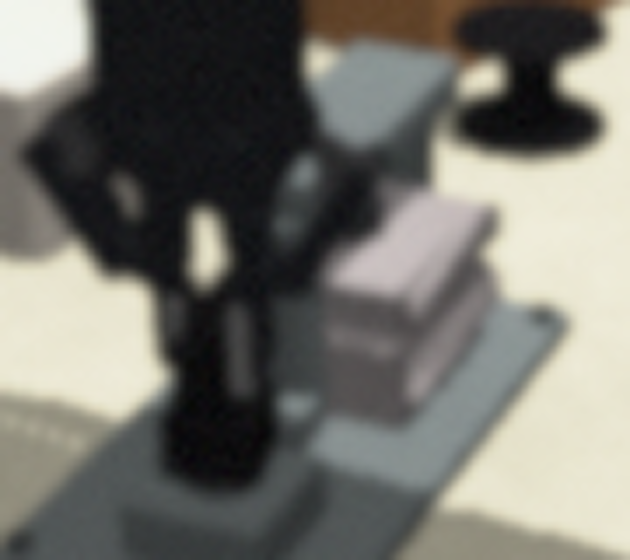

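View pics/t7.png

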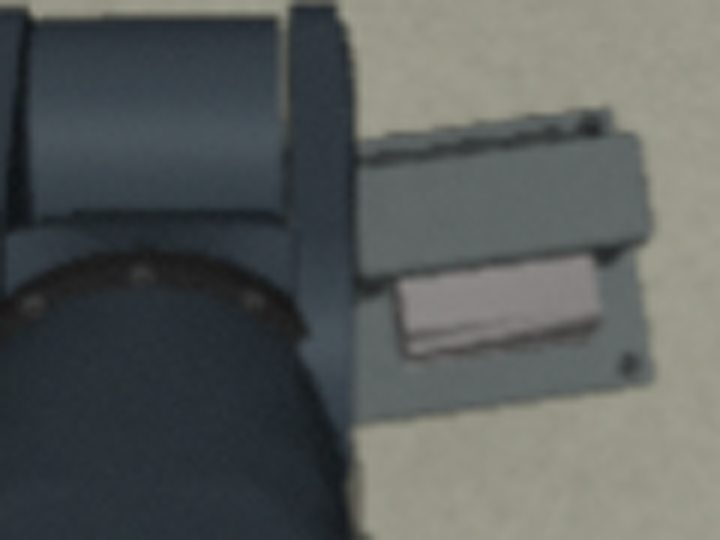

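```bash
python3 - <<'E'
from h import *
from cell import r
p=r.current_tool_pos()
r.set_gripper(.6); r.move_linear([p[0],p[1],.19],vel=.25)
print(r.current_t(),r.current_q().round(3) if hasattr(r.current_q(),'round') else r.current_q())
r.move_to([.46,-.05,.26],down(1.0)); print(r.current_t(),r.current_contact_force(),r.current_torque())
o=snap(4); crop(o["side"],240,140,330,220,"pics/s8.png",7);crop(o["top"],260,100,380,190,"pics/t8.png",6)
E
```

```text
13.975 [ 0.021  0.513  1.57  -0.     1.058 -0.308]
14.7583 [-0.20818091  0.60926289 -0.05619763] [0.04322605 0.042748   0.0349251 ]
```

View pics/s8.png

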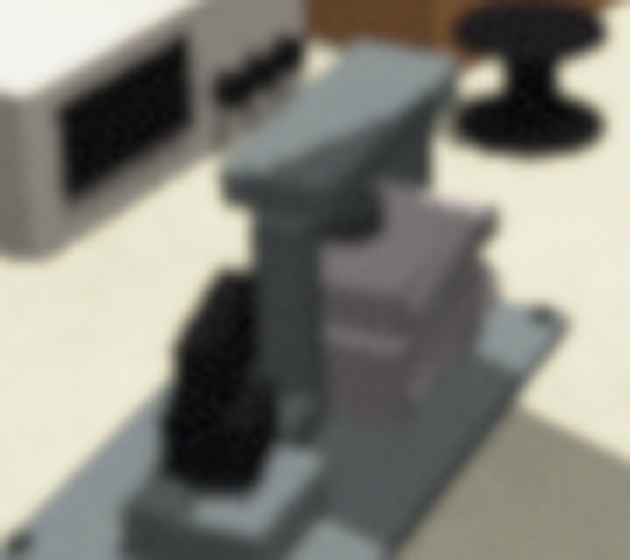

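View pics/t8.png

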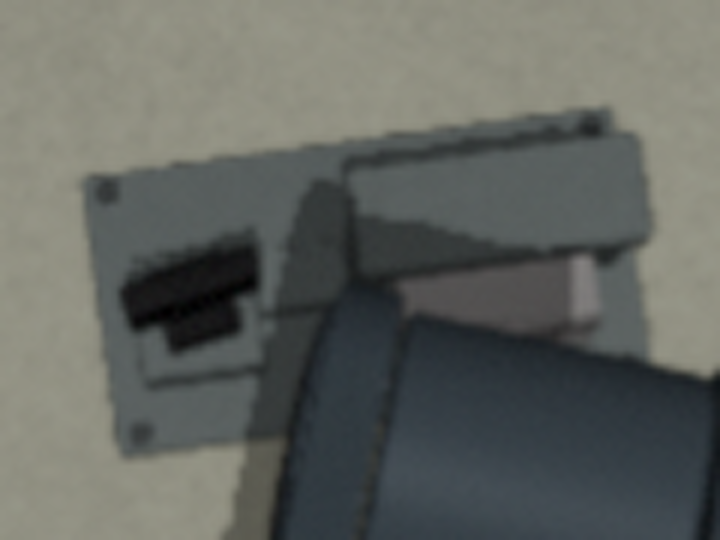

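```bash
python3 - <<'E'
from h import *
from m import rect
for k in (0,3,4):
    for nm in ("top","side"):
        d=pickle.load(open(f"{nm}{k}.pkl","rb")); P=cloud(d)
        # jaw top region in world, along press frame relative
        J=(P[...,2]>.06)&(P[...,2]<.095)
        c,s=np.cos(.147),np.sin(.147); X=(P[...,0]-.6)*c+(P[...,1]+.08)*s; Y=-(P[...,0]-.6)*s+(P[...,1]+.08)*c
        J&=(X>-.012)&(X<.004)&(abs(Y)<.04)
        z=P[...,2][J]; print(k,nm,J.sum(), np.nanpercentile(z,[20,50,80]).round(4) if J.sum()>5 else '')
for nm in ("top","side"):
    d=pickle.load(open(f"{nm}4.pkl","rb")); P=cloud(d)
    N=(abs(P[...,0]-.6)<.05)&(abs(P[...,1]-.06)<.05)&(d["pixels"].max(2)<60)
    print(nm,np.nanpercentile(P[...,2][N],[5,50,95,99]).round(4)); M=N&(P[...,2]>.1); print(rect(P[M][:,:2]), M.sum())
    M=N&(P[...,2]>.06)&(P[...,2]<.09);print(np.nanpercentile(P[...,2][M],[5,50,95]).round(4))
E
```

```text
top knob z [0.0069 0.057  0.0678]
knob top 120 z 0.066 (array([439.8, 300.5]), array([60.9, 16. ]), 0.604)  centroid [439.5 299.9]
  cloud rect (array([439.7, 300.7]), array([60.9, 15.6]), 0.608)
 comp [413 169  30  44 390] [427.9 192.2] (array([ 490.3, -337. ]), array([ 25. , 149.7]), -0.49) [0.012  0.0195 0.0298]
spindle 0.066 27 z 0.066 (array([598.2,  58.5]), array([14.3, 13.5]), 0.249)  centroid [598.3  58.3]
spindle 0.048 82 z 0.048 (array([597.1,  55.5]), array([39.3, 40.5]), -1.351)  centroid [599.  58.]
spindle 0.04 238 z 0.04 (array([599.3,  60. ]), array([57.6, 45.6]), 0.006)  centroid [597.7  60.3]
bridge 941 z 0.13 (array([630.1, -76.7]), array([ 52.2, 129.6]), -1.417)  centroid [630.3 -76.7]
base 4167 z 0.012 (array([624.1, -29.7]), array([164.3, 285.8]), -1.335)  centroid [620.1 -27.6]
upperjaw 418 z 0.072 (array([597.7, -70.8]), array([119. ,  51.1]), 1.503)  centroid [598.1 -81.7]
side knob z [0.0128 0.0448 0.0669]
knob top 212 z 0.066 (array([433.7, 304.6]), array([56.4, 21.4]), 0.618)  centroid [434.3 304.4]
  cloud rect (array([436.1, 301.9]), array([56.9, 14.4]),
[... 454 characters left out ...]
ray([625.7, -68.6]), array([ 55.1, 145.2]), -1.423)  centroid [624.4 -65.2]
base 3320 z 0.012 (array([ 660.1, -132.1]), array([186.2, 532. ]), -1.198)  centroid [645.6 -74.5]
upperjaw 509 z 0.072 (array([615.3, -82.1]), array([ 84.7, 173.8]), -1.478)  centroid [610.7 -69.8]
0 top 167 [0.0699 0.0715 0.0729]
0 side 76 [0.0701 0.0709 0.0721]
3 top 162 [0.0734 0.0749 0.0766]
3 side 76 [0.0741 0.0749 0.0756]
4 top 137 [0.0733 0.075  0.0768]
4 side 77 [0.0736 0.0746 0.0756]
top [0.0109 0.0752 0.1156 0.1169]
(array([598.9,  58.9]), array([16.5, 62.4]), -1.227) 156
[0.0655 0.0746 0.0858]
side [0.0514 0.0806 0.1142 0.1154]
(array([593.9,  62.5]), array([10. , 56.7]), -1.242) 92
[0.0611 0.0741 0.088 ]
```

The knob is home (bar top about 115 mm). The jaw rose 3.5–4 mm, which means roughly 1 rad of travel. But the knob yaw of 1.9 is further than I'd expect at the stop, so I'll regrip and feel for the stop.

```bash
python3 - <<'E'
from h import *
from cell import r
x,y=.5995,.0589
r.move_to([x,y,.19],down(1.91)); r.move_linear([x,y,.105],vel=.2); print(r.current_t(),np.round(r.current_torque(),3))
r.set_gripper(0,60); print(np.round(r.current_torque(),3),np.round(r.current_contact_force(),1),r.current_opening())
yaw=1.91
for k in range(8):
    yaw+=.05; r.move_to([x,y,.105],down(yaw)); T=[]
    for i in range(3): T.append(r.current_torque()); r.sleep(.02)
    T=np.mean(T,0); print(round(r.current_t(),2),round(yaw,2),np.round(T,3),np.round(r.current_contact_force(),1),round(r.current_opening(),4))
    if abs(T[2])>.8: break
o=snap(5)
for nm in ("top","side"):
        d=o[nm]; P=cloud(d)
        J=(P[...,2]>.06)&(P[...,2]<.095)
        c,s=np.cos(.147),np.sin(.147); X=(P[...,0]-.6)*c+(P[...,1]+.08)*s; Y=-(P[...,0]-.6)*s+(P[...,1]+.08)*c
        J&=(X>-.012)&(X<.004)&(abs(Y)<.04)
        z=P[...,2][J]; print(nm,J.sum(), np.nanpercentile(z,[20,50,80]).round(4))
E
```

```text
16.2167 [ 0.012  0.021 -0.056]
[-0.073  0.178  0.018] [-1.3 -0.6  6.7] 0.1752472649790934
16.93 1.96 [-0.117  0.24  -0.285] [-1.5 -0.2  6.2] 0.1789
17.23 2.01 [-0.093  0.198 -0.339] [-1.3 -0.9  5.5] 0.1765
17.52 2.06 [-0.182  0.455  0.111] [-2.9 -0.8  7.6] 0.1771
17.82 2.11 [-0.117  0.412  0.091] [-1.7 -0.5  8. ] 0.1741
18.12 2.16 [-0.151  0.372  0.068] [-0.2  0.4  7. ] 0.1766
18.43 2.21 [-0.142  0.373 -0.19 ] [-2.1 -0.1  7.3] 0.1747
18.73 2.26 [-0.155  0.273  0.078] [-0.8 -1.6  7. ] 0.1775
19.02 2.31 [-0.047  0.268  0.094] [-0.8  0.4  6.9] 0.1745
top 167 [0.0731 0.0749 0.0767]
side 81 [0.0734 0.0741 0.0751]
```

```bash
python3 - <<'E'
from h import *
from cell import r
p=r.current_tool_pos(); r.set_gripper(.6); r.move_linear([p[0],p[1],.2],vel=.3)
r.move_to([.46,-.15,.3],down(-1.0+np.pi/2+.5)); print(r.current_t(),r.current_q())
o=snap(6); crop(o["top"],260,100,380,190,"pics/t9.png",6)
for nm in ("top","side"):
    d=o[nm]; P=cloud(d)
    N=(abs(P[...,0]-.6)<.05)&(abs(P[...,1]-.06)<.05)&(d["pixels"].max(2)<60)
    M=N&(P[...,2]>.1); X=P[M][:,:2]*1000; print(nm,cv2.minAreaRect(X.astype(np.float32)),np.nanpercentile(P[...,2][N],[95,99]).round(4))
# gauge
for nm in ("top","side"):
    d=pickle.load(open(nm+"0.pkl","rb")); P=cloud(d); V=d["pixels"].astype(int)
    G=(abs(P[...,0]-.49)<.09)&(abs(P[...,1]+.337)<.08)&(P[...,2]>.006)&(P[...,2]<.04)
    n,l,st,ce=cv2.connectedComponentsWithStats(G.astype(np.uint8)); i=1+np.argmax(st[1:,4]); G=l==i
    v,u=np.nonzero(G); X=P[G]; 
    ax=np.linalg.svd(X[:,:2]-X[:,:2].mean(0),full_matrices=False)[2][0]; ax*=np.sign(ax[0]); yaw=np.arctan2(ax[1],ax[0]); nrm=np.array([-ax[1],ax[0]])
    sx=X[:,:2]@ax; sy=X[:,:2]@nrm
    print(nm,"yaw",yaw,"len",sx.min(),sx.max(),"wid",np.percentile(sy,[3,50,97]))
    b=np.linspace(sx.min(),sx.max(),14)
    for a0,a1 in zip(b,b[1:]):
        k=(sx>=a0)&(sx<a1); print("  ",round((a0+a1)/2,4),np.percentile(X[k,2],[20,80]).round(4),np.percentile(sy[k],[5,95]).round(4), V[G][k].mean(0).round())
E
```

```text
21.0833 [-4.10514122e-01  1.82330856e-01  1.75747956e+00  1.96867313e-04
  1.20317095e+00  8.72908988e-02]
top ((599.095703125, 58.80754470825195), (15.900984764099121, 62.68606185913086), 42.90418243408203) [0.1162 0.1177]
side ((592.571044921875, 62.318416595458984), (15.120989799499512, 52.48519515991211), 35.27099609375) [0.1144 0.1152]
top yaw -0.5206430916568818 len 0.5075036089880223 0.6680158205810742 wid [-0.05996717 -0.04772914 -0.037935  ]
   0.5137 [0.0198 0.0285] [-0.0599 -0.0383] [85. 81. 82.]
   0.526 [0.024  0.0291] [-0.0599 -0.0382] [85. 82. 84.]
   0.5384 [0.0246 0.0289] [-0.0608 -0.0385] [88. 85. 86.]
   0.5507 [0.0238 0.0298] [-0.06  -0.038] [86. 82. 84.]
   0.5631 [0.0239 0.0291] [-0.0587 -0.0372] [83. 80. 81.]
   0.5754 [0.0241 0.0281] [-0.0597 -0.0377] [87. 84. 85.]
   0.5878 [0.018  0.0215] [-0.0581 -0.0395] [107. 104. 103.]
   0.6001 [0.0159 0.02  ] [-0.0582 -0.0392] [117. 114. 112.]
   0.6125 [0.0155 0.0189] [-0.0575 -0.039 ] [116. 113. 112.]
   0.6248 [0.0153 0.0179] [-0.0576 -0.0382] [117. 115. 113.]
   0.6371 [0.0138 0.0171] [-0.0574 -0.0393] [118. 116. 1
[... 318 characters left out ...]
0.0277] [-0.0645 -0.0448] [98. 92. 94.]
   0.5359 [0.0146 0.0282] [-0.0648 -0.045 ] [105.  99. 102.]
   0.5485 [0.0153 0.0285] [-0.0628 -0.0447] [99. 93. 96.]
   0.5611 [0.0143 0.0277] [-0.0651 -0.0446] [98. 92. 94.]
   0.5738 [0.0161 0.0286] [-0.0612 -0.045 ] [115. 110. 109.]
   0.5864 [0.014 0.025] [-0.0506 -0.046 ] [131. 126. 122.]
   0.599 [0.0131 0.0186] [-0.0645 -0.0459] [152. 146. 142.]
   0.6117 [0.0146 0.0185] [-0.0643 -0.0478] [171. 164. 159.]
   0.6243 [0.0136 0.0174] [-0.0657 -0.0455] [165. 159. 154.]
   0.637 [0.0131 0.0152] [-0.0624 -0.0463] [171. 164. 160.]
   0.6496 [0.0122 0.0156] [-0.0612 -0.0455] [174. 167. 162.]
   0.6622 [0.0126 0.0143] [-0.0625 -0.0467] [193. 186. 177.]
```

View pics/t9.png

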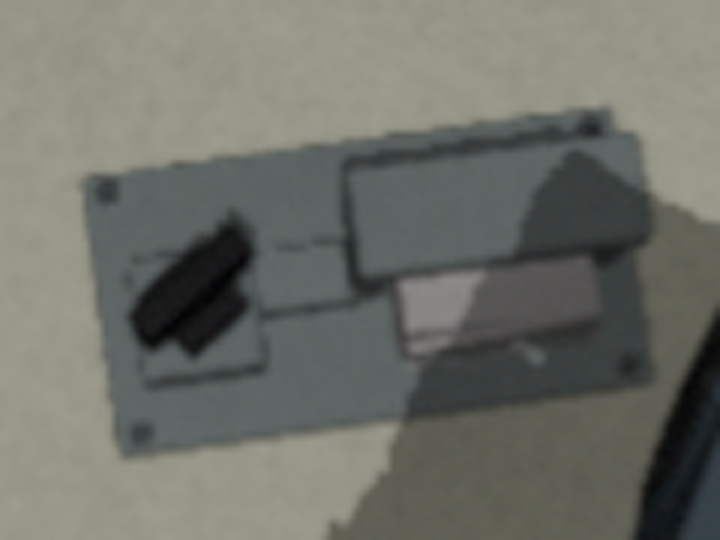

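```bash
python3 - <<'E'
from h import *
for nm,(u0,u1,v0,v1) in dict(top=(332,360,145,158),side=(288,312,165,182)).items():
    D={k:cloud(pickle.load(open(f"{nm}{k}.pkl","rb")))[v0:v1,u0:u1,2] for k in (0,3,4,5,6)}
    m=(D[0]>.064)&(D[0]<.08)
    for k in (3,4,5,6): 
        dd=(D[k]-D[0])[m&(D[k]>.064)&(D[k]<.085)]; print(nm,k,len(dd),dd.mean().round(5),np.median(dd).round(5),(dd.std()/len(dd)**.5).round(5))
d=pickle.load(open("side6.pkl","rb")); crop(d,245,145,325,215,"pics/s10.png",8)
d=pickle.load(open("side0.pkl","rb")); crop(d,245,145,325,215,"pics/s10b.png",8)
E
```

```text
top 3 320 0.00365 0.00335 0.00015
top 4 270 0.00361 0.0037 0.00018
top 5 321 0.00324 0.00299 0.00016
top 6 322 0.00313 0.00297 0.00015
side 3 252 0.003 0.00328 0.00013
side 4 255 0.0029 0.00324 0.00014
side 5 253 0.00249 0.00281 0.00013
side 6 254 0.00254 0.00277 0.00013
```

View pics/s10.png

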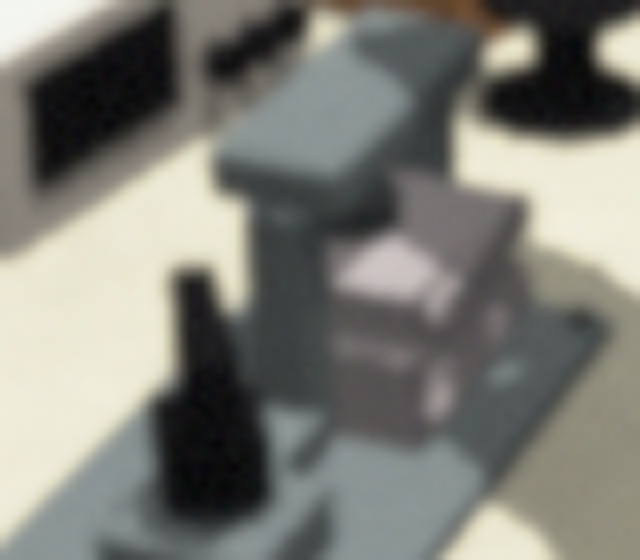

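View pics/s10b.png

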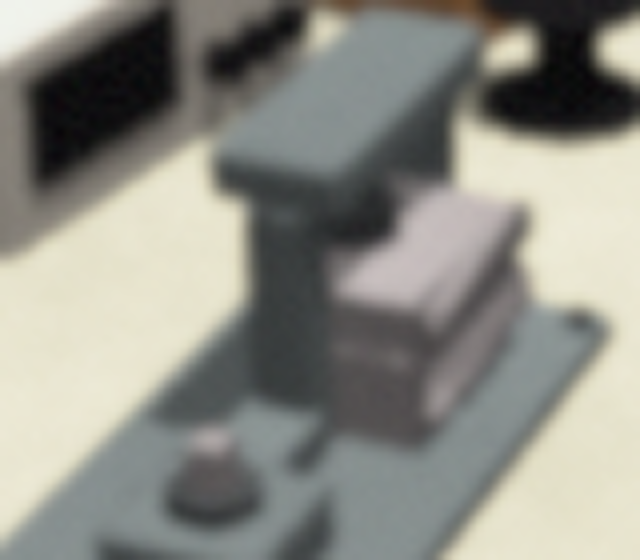

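The jaw sank about 0.45 mm during that last turn, so I overdrove it. The knob seems to have ridden over the shaft's corners after the stop. I'll carry on to the next quarter-turn fit and then stop gently at the first torque rise.

```bash
cat >> h.py <<'E'
def jaw(k,ref=4):
    out=[]
    for nm,(u0,u1,v0,v1) in dict(top=(332,360,145,158),side=(288,312,165,182)).items():
        a,b=[cloud(pickle.load(open(f"{nm}{j}.pkl","rb")))[v0:v1,u0:u1,2] for j in (ref,k)]
        m=(a>.064)&(a<.085)&(b>.064)&(b<.085); dd=(b-a)[m]; out.append((m.sum(),dd.mean().round(5),(dd.std()/m.sum()**.5).round(5)))
    return out
E
python3 - <<'E'
from h import *
from cell import r
x,y=.5993,.0588
yaw=2.27
r.move_to([x,y,.19],down(yaw)); r.move_linear([x,y,.1045],vel=.2); t0=np.array(r.current_torque())
r.set_gripper(0,60); print(r.current_t(),np.round(t0,3),np.round(r.current_torque(),3),r.current_opening())
while yaw<3.2:
    yaw+=.08 if yaw<2.7 else .04
    r.move_to([x,y,.1045],down(yaw)); T=[]
    for i in range(4): T.append(r.current_torque()); r.sleep(.01)
    T=np.array(T); print(round(r.current_t(),2),round(yaw,2),T[:,2].round(2),np.round(r.current_contact_force(),1),round(r.current_opening(),4))
    if yaw>2.7 and T[:,2].mean()<-.2: break
snap(7); print(jaw(7))
E
```

```text
23.2583 [ 0.012 -0.001 -0.022] [-0.152 -0.13   0.049] 0.1810017964797208
23.54 2.35 [0.05 0.14 0.13 0.13] [ 1.2 -1.6  7.8] 0.1791
23.82 2.43 [0.06 0.08 0.07 0.08] [ 0.7 -0.5  7. ] 0.1776
24.11 2.51 [0.05 0.03 0.04 0.1 ] [ 0.6 -0.9  7.1] 0.1785
24.39 2.59 [0.07 0.13 0.06 0.02] [0.2 0.6 7.6] 0.1797
24.68 2.67 [0.07 0.09 0.04 0.05] [ 0.5 -0.9  6.8] 0.1774
24.96 2.75 [0.02 0.07 0.04 0.1 ] [-0.6  0.9  7.3] 0.1809
25.24 2.79 [0.05 0.07 0.04 0.03] [-1.  -0.7  7.9] 0.1758
25.52 2.83 [0.04 0.03 0.07 0.01] [0.3 0.2 6. ] 0.1787
25.81 2.87 [-0.04  0.05 -0.   -0.01] [ 1.6 -0.1  6.9] 0.1801
26.09 2.91 [0.   0.02 0.01 0.07] [ 0.9 -0.1  7.4] 0.1815
26.38 2.95 [0.04 0.05 0.01 0.07] [1.2 0.2 7. ] 0.1762
26.66 2.99 [0.02 0.02 0.02 0.02] [0.5 0.1 7.1] 0.1773
26.94 3.03 [ 0.06 -0.   -0.02  0.01] [1.4 0.6 6.7] 0.1716
27.23 3.07 [0.05 0.02 0.05 0.04] [1.1 0.7 6.5] 0.1791
27.51 3.11 [ 0.03  0.    0.02 -0.  ] [ 1.5 -0.6  7.5] 0.1776
27.79 3.15 [0.   0.02 0.06 0.02] [0.8 0.9 7.4] 0.1744
28.07 3.19 [-0.14 -0.17 -0.25 -0.19] [ 0.7 -0.6  6.7] 0.1756
28.36 3.23 [-0.28 -0.33 -0.28 -0.31] [ 2.4 -0.1  7. ] 0.1804
[(np.int64(270), np.float64(0.00035), np.float64(0.00018)), (np.int64(274), np.float64(0.00015), np.float64(9e-05))]
```

The stop contact came at yaw 3.19, exactly a quarter turn after the first torque rise at about 1.64. The jaw is back at, or slightly above, its highest level. I'll hold there, release, and measure the gauge and the lip.

```bash
python3 - <<'E'
from h import *
from cell import r
r.sleep(.3); print(r.current_torque())
p=r.current_tool_pos(); r.set_gripper(.6); r.move_linear([p[0],p[1],.2],vel=.3); 
r.move_to([.40,-.20,.28],down(1.2)); print(r.current_t(),r.current_q())
o=snap(8); print(jaw(8)); print(jaw(8,7))
crop(o["top"],320,130,380,175,"pics/t11.png",12); crop(o["side"],260,140,330,200,"pics/s11.png",10); crop(o["top"],400,150,480,230,"pics/t12.png",7)
d=o["top"]; P=cloud(d)
N=(abs(P[...,0]-.6)<.05)&(abs(P[...,1]-.06)<.05)&(d["pixels"].max(2)<60)&(P[...,2]>.1); print(cv2.minAreaRect((P[N][:,:2]*1000).astype(np.float32)),np.nanpercentile(P[N][:,2],[50,95]))
# section profile through jaws along press x, from both views
c,s=np.cos(.147),np.sin(.147)
for nm in ("top","side"):
    P=cloud(o[nm]); X=(P[...,0]-.6)*c+(P[...,1]+.08)*s; Y=-(P[...,0]-.6)*s+(P[...,1]+.08)*c
    m=(abs(Y)<.05)&(X>-.05)&(X<.02)
    print(nm)
    for x0 in np.arange(-.046,.012,.003):
        k=m&(abs(X-x0)<.0015)&(abs(Y)<.035); 
        if k.sum()>3: print("  ",round(x0,3),k.sum(),np.nanpercentile(P[...,2][k],[10,50,90]).round(4))
    k=m&(P[...,2]>.065)&(P[...,2]<.09); yy=Y[k]; print("Y range upper jaw",np.percentile(yy,[1,99]),X[k].min())
E
```

```text
[ 0.0976555  -0.22123942 -0.31078849]
30.9583 [-5.66999892e-01  1.31961336e-01  1.86870492e+00  1.55482262e-04
  1.14204635e+00 -1.98294261e-01]
[(np.int64(270), np.float64(0.00021), np.float64(0.00018)), (np.int64(275), np.float64(0.0002), np.float64(9e-05))]
[(np.int64(318), np.float64(-0.00012), np.float64(0.00015)), (np.int64(273), np.float64(5e-05), np.float64(9e-05))]
((599.6810302734375, 58.66016387939453), (65.14004516601562, 16.028718948364258), 3.497702121734619) [0.11397389 0.11719792]
top
   -0.046 24 [-0.0021  0.0001  0.0033]
   -0.043 22 [-0.001   0.0005  0.0031]
   -0.04 38 [-0.0018  0.0089  0.0138]
   -0.037 24 [0.0105 0.0127 0.0142]
   -0.034 24 [0.009  0.0121 0.015 ]
   -0.031 24 [0.0093 0.0129 0.0147]
   -0.028 26 [0.0107 0.0128 0.0153]
   -0.025 24 [0.0103 0.0125 0.0149]
   -0.022 25 [0.0099 0.0121 0.0147]
   -0.019 76 [0.011  0.0383 0.0726]
   -0.016 60 [0.0126 0.0462 0.0763]
   -0.013 28 [0.0728 0.0751 0.0777]
   -0.01 28 [0.0718 0.0752 0.0769]
   -0.007 26 [0.0737 0.0749 0.0772]
   -0.004 27 [0.0719 0.0751 0.079 ]
   -0.001 26 [0.0735 0.0753 0.0773]
   0.002 28
[... 290 characters left out ...]
[-0.      0.0069  0.0119]
   -0.037 19 [-0.0004  0.0117  0.0137]
   -0.034 11 [0.0104 0.0123 0.0132]
   -0.031 14 [0.0107 0.012  0.013 ]
   -0.028 10 [0.0106 0.0126 0.0131]
   -0.025 14 [0.0108 0.012  0.0129]
   -0.022 13 [0.0107 0.012  0.0137]
   -0.019 88 [0.0118 0.0406 0.0721]
   -0.016 54 [0.0117 0.0441 0.0755]
   -0.013 46 [0.0114 0.0455 0.075 ]
   -0.01 42 [0.012  0.0462 0.0751]
   -0.007 19 [0.0673 0.0751 0.0767]
   -0.004 12 [0.0739 0.0749 0.077 ]
   -0.001 10 [0.0741 0.0754 0.0762]
   0.002 12 [0.0734 0.0753 0.0761]
   0.005 18 [0.0736 0.0755 0.124 ]
   0.008 70 [0.0748 0.1208 0.129 ]
   0.011 29 [0.0734 0.1269 0.1302]
Y range upper jaw [-0.04689467  0.04831126] -0.02024759951466978
```

View pics/t11.png

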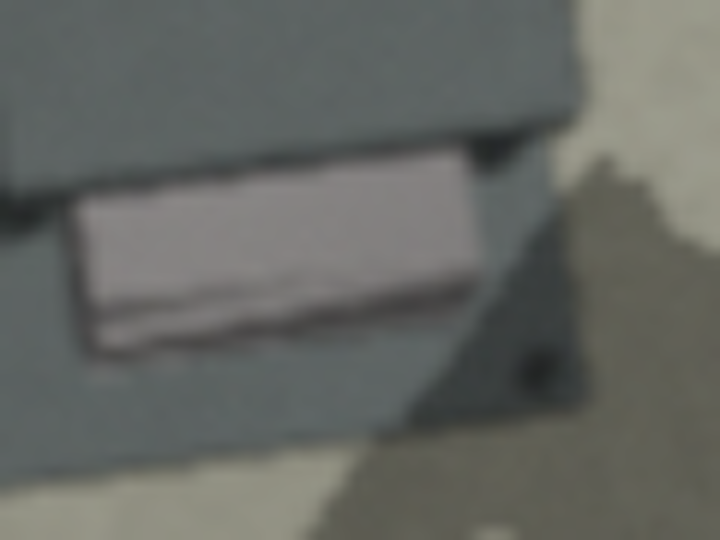

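View pics/s11.png

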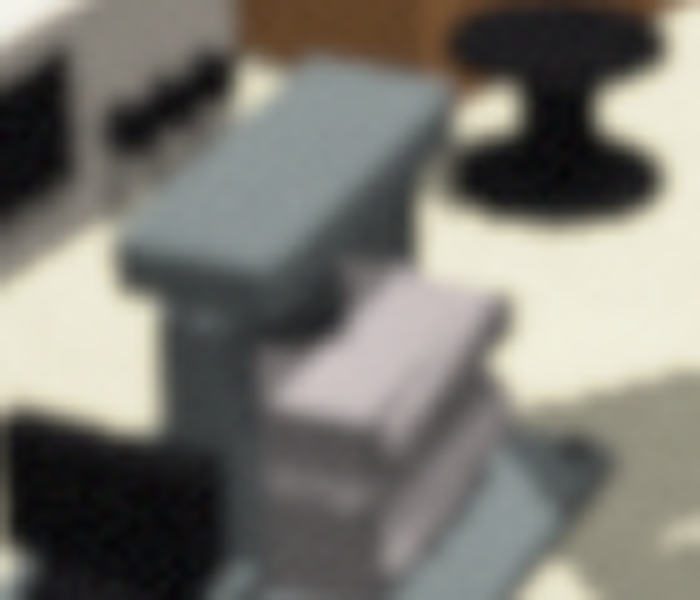

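View pics/t12.png

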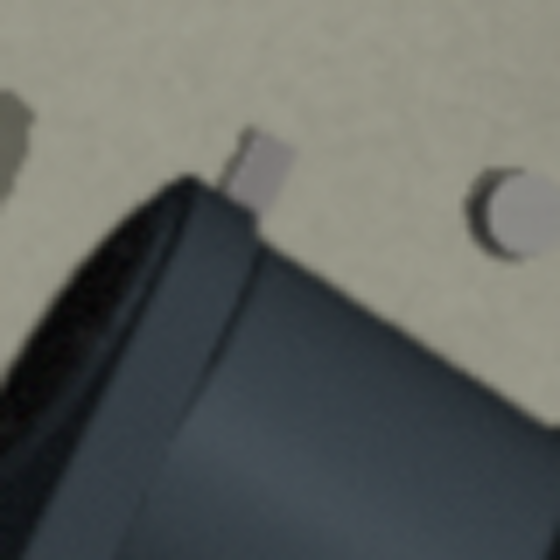

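The knob is home at (0.5997, 0.0587), bar top about 115 mm, and the jaw is at its highest. I put the lip at about (0.591, -0.084, 0.049). The checks agree: the base front is 30 mm ahead of it, the bridge 17 mm behind, and the jaw 89 mm wide. The top crop shows the gauge tip around (437,172), flat steel, unmoved.

I'll grasp the gauge now.

```bash
python3 - <<'E'
from h import *
from cell import r
x,y=.4496,-.3137; q=down(-.5206)
r.move_to([x,y,.11],q); print(r.current_t(),r.current_q())
r.move_linear([x,y,.027],vel=.12); print(r.current_t(),np.round(r.current_contact_force(),1))
r.set_gripper(0,110); print(r.current_t(),r.current_opening(),np.round(r.current_contact_force(),1))
p=r.current_tool_pos(); print(p); r.move_linear([p[0],p[1],.11],vel=.15)
o=snap(9); crop(o["side"],320,120,430,200,"pics/s13.png",7); print(r.current_t(),np.round(r.current_contact_force(),1),np.round(r.current_torque(),2))
E
```

```text
32.475 [-6.93630831e-01  5.36952046e-01  1.77036280e+00  3.34384641e-05
  8.33857447e-01  1.39607512e+00]
33.3167 [ 0.1 -0.5 -0.2]
33.6917 0.2562189180149315 [-3.2  1.   8.8]
[ 0.44991888 -0.31399923  0.02812115]
34.4917 [-0.4 -0.1 -1.5] [-0.   -0.01 -0.05]
```

View pics/s13.png

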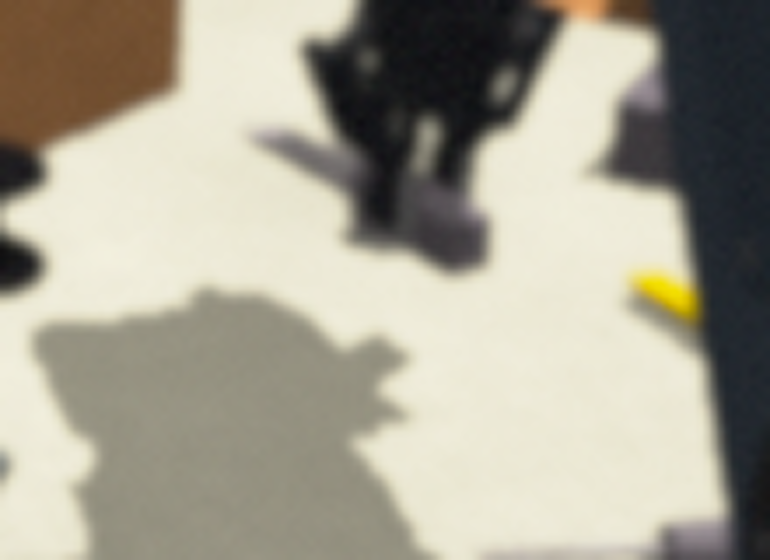

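```bash
cat > g.py <<'E'
from h import *
lip=np.array([.591,-.0844]); yw=.147; d=np.array([np.cos(yw),np.sin(yw)])
def tcp(ins,u): # tip depth past lip, underside height
    c=lip+d*(ins-.123); return [c[0],c[1],u+.0181]
E
python3 - <<'E'
from g import *
from cell import r
r.move_to([*tcp(-.035,0)[:2],.11],down(yw)); print(r.current_t(),r.current_q())
r.move_linear(tcp(-.03,.050),vel=.15); f0=np.array(r.current_contact_force()); print(r.current_t(),f0.round(2),np.round(r.current_torque(),2))
o=snap(10); crop(o["top"],300,130,400,210,"pics/t14.png",7); crop(o["side"],270,150,380,230,"pics/s14.png",7)
E
```

```text
35.3333 [-3.47785398e-01  3.94710399e-01  2.02530977e+00 -2.27050768e-04
  7.20719478e-01  1.07816414e+00]
35.7667 [ 0.14  0.51 -1.52] [ 0.03  0.02 -0.02]
```

View pics/t14.png

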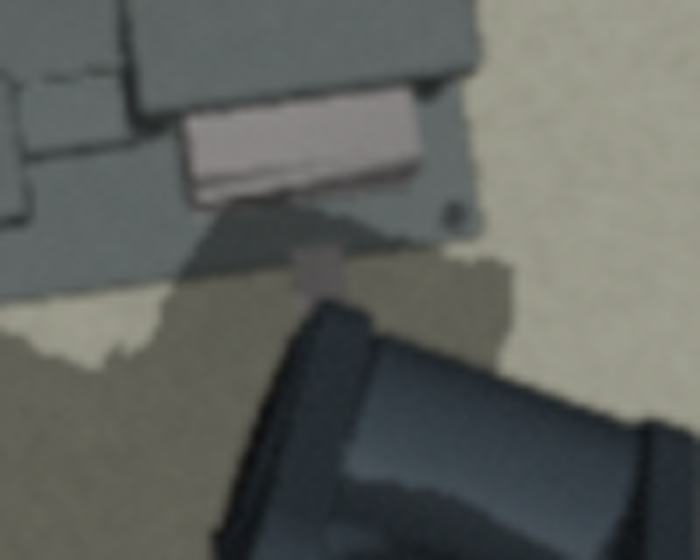

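View pics/s14.png

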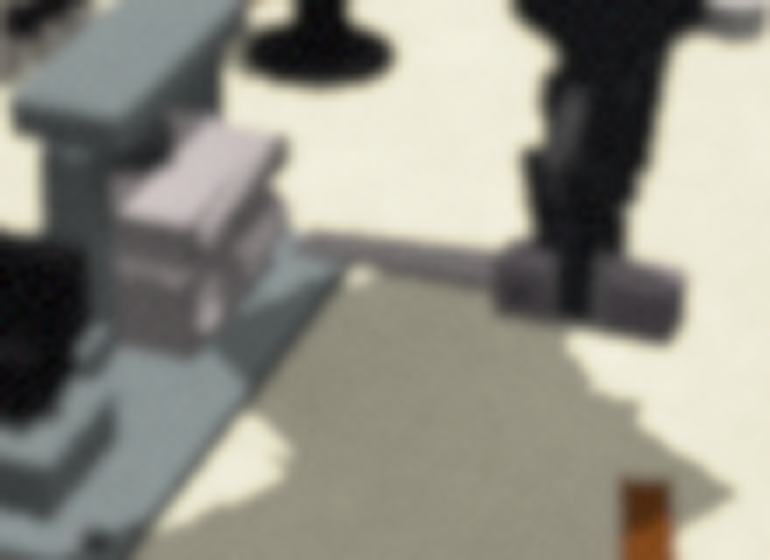

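```bash
python3 - <<'E'
from g import *
t=pickle.load(open("top10.pkl","rb"))
P=cloud(t); 
tip=lip+d*-.03; print(proj(t,[[*tip,.053]]), ray(t,[(345.4,165.9)],.053), tip)
n=np.array([-d[1],d[0]]); rel=P[...,:2]-lip; X=rel@d; Y=rel@n
m=(X>-.06)&(X<-.02)&(abs(Y)<.03)&(P[...,2]>.04)&(P[...,2]<.07)
print(m.sum(),X[m].max(),np.percentile(Y[m],[3,97]))
for a in np.arange(-.05,-.025,.004):
    k=m&(abs(X-a)<.002); 
    if k.sum(): print(round(a,3),np.median(P[...,2][k]).round(4),np.percentile(Y[k],[5,95]).round(4))
s=pickle.load(open("side10.pkl","rb")); P=cloud(s); rel=P[...,:2]-lip; X=rel@d; Y=rel@n
m=(X>-.2)&(X<-.02)&(abs(Y)<.03)&(P[...,2]>.03)&(P[...,2]<.08)
for a in np.arange(-.11,-.025,.008):
    k=m&(abs(X-a)<.004); 
    if k.sum(): print(round(a,3),k.sum(),np.percentile(P[...,2][k],[10,50,90]).round(4),np.percentile(Y[k],[5,95]).round(4), "expected top",round(.05+.003+7/85*(-.03-a),4))
E
```

```text
[[344.62154027 164.78305937]] [[ 0.55816681 -0.09098138  0.053     ]] [ 0.56132355 -0.08879413]
61 -0.031186345516355848 [-0.00978469  0.00895542]
-0.05 0.0546 [-0.008   0.0063]
-0.046 0.0531 [-0.0099  0.006 ]
-0.042 0.0544 [-0.0089  0.0078]
-0.038 0.0536 [-0.007   0.0074]
-0.034 0.0529 [-0.0076  0.0081]
-0.03 0.0518 [-0.0092 -0.007 ]
-0.11 18 [0.0511 0.0585 0.0603] [-0.0073  0.0105] expected top 0.0596
-0.102 16 [0.0522 0.0581 0.0594] [-0.01    0.0094] expected top 0.0589
-0.094 16 [0.0521 0.057  0.0579] [-0.0121  0.0092] expected top 0.0583
-0.086 14 [0.0524 0.0568 0.0574] [-0.0068  0.0089] expected top 0.0576
-0.078 16 [0.0526 0.0566 0.0582] [-0.0082  0.0099] expected top 0.057
-0.07 14 [0.0526 0.0558 0.0573] [-0.0092  0.0099] expected top 0.0563
-0.062 14 [0.0526 0.0545 0.0556] [-0.0079  0.0093] expected top 0.0556
-0.054 14 [0.0522 0.0542 0.0553] [-0.0123  0.0091] expected top 0.055
-0.046 11 [0.0525 0.054  0.0546] [-0.0115  0.009 ] expected top 0.0543
-0.038 11 [0.0522 0.0527 0.0544] [-0.0069  0.008 ] expected top 0.0537
-0.03 3 [0.0501 0.0532 0.0535] [-0.0044  0.007 ] expected top 0.053
```

The gauge is level, straight and centred, with its tip where predicted to within 1–2 mm. I'll go into the mouth while watching the force.

```bash
python3 - <<'E'
from g import *
from cell import r
f0=np.array(r.current_contact_force()); r.move_linear(tcp(-.009,.050),vel=.1); n=np.array([-d[1],d[0]])
def rd():
    f=np.mean([r.current_contact_force() for _ in range(3)],0)-f0; return np.array([f[:2]@d,f[:2]@n,f[2]])
print(rd().round(1))
ins=-.009
while ins<.012:
    ins+=.003; r.move_linear(tcp(ins,.050),vel=.05); f=rd(); print(round(r.current_t(),2),round(ins,3),f.round(1),np.round(r.current_torque(),2))
    if abs(f[2])>6 or f[0]<-6: break
else:
    u=.050
    while u>.0465:
        u-=.0005; r.move_linear(tcp(ins,u),vel=.03); f=rd(); print("down",round(r.current_t(),2),round(u,4),f.round(1))
        if f[2]>2.5: break
print(r.current_t(),r.current_tool_pos())
E
```

```text
[-0.7 -0.9  0.5]
36.48 -0.006 [-1.5  0.6 -0.2] [-0.05  0.04  0.02]
36.73 -0.003 [-1.1 -0.9 -0.1] [0.03 0.02 0.  ]
36.98 0.0 [-1.2 -0.3  0.1] [ 0.    0.03 -0.03]
37.23 0.003 [-1.5 -0.6 -0.2] [-0.02 -0.02  0.  ]
37.48 0.006 [-0.9 -0.6  0.5] [0.01 0.02 0.06]
37.73 0.009 [-1.4  0.3 -0.2] [-0.04 -0.06 -0.  ]
37.98 0.012 [-0.9 -0.4  0.3] [-0.04  0.02  0.03]
down 38.23 0.0495 [-1.9 -0.9 -0.2]
down 38.48 0.049 [-1.8  0.1  0.7]
down 38.73 0.0485 [-0.8 -0.4 -0.8]
down 38.98 0.048 [-2.  -0.7  1.1]
down 39.23 0.0475 [-3.3 -0.4  3.7]
39.225 [ 0.4812496  -0.10069564  0.06570319]
```

```bash
python3 - <<'E'
from g import *
from cell import r
n=np.array([-d[1],d[0]]); f0=np.array([.14,.51,-1.52])
def rd():
    F=[]
    for _ in range(4): F.append(r.current_contact_force()); r.sleep(.01)
    f=np.mean(F,0)-f0; return np.array([f[:2]@d,f[:2]@n,f[2]])
u=.0476; ins=.012
while ins<.055:
    ins+=.002 if ins<.02 else .001; r.move_linear(tcp(ins,u),vel=.04); f=rd(); print(round(r.current_t(),2),round(ins,4),f.round(1),np.round(r.current_torque(),2))
    if f[0]<-5 or abs(f[2])>10: break
print(r.current_tool_pos())
E
```

```text
39.51 0.014 [-0.5 -0.2  3.4] [ 0.1  -0.24  0.05]
39.79 0.016 [-0.6  0.3  3.6] [ 0.13 -0.29  0.02]
40.08 0.018 [-0.9  0.1  4.3] [ 0.14 -0.3   0.02]
40.36 0.02 [-0.7  0.5  3.9] [ 0.12 -0.24  0.04]
40.64 0.021 [-1.9 -0.   4.7] [ 0.05 -0.11 -0.02]
40.92 0.022 [-2.1 -0.6  4.4] [ 0.07 -0.09  0.06]
41.21 0.023 [-2.5 -0.4  4.1] [ 0.06 -0.1   0.04]
41.49 0.024 [-1.9 -0.3  4.2] [ 0.05 -0.11  0.07]
41.77 0.025 [-1.9 -0.2  4.6] [ 0.05 -0.13  0.03]
42.06 0.026 [-2.5 -0.1  4.2] [ 0.05 -0.1   0.04]
42.34 0.027 [-1.7 -1.   4.6] [ 0.05 -0.06  0.01]
42.62 0.028 [-2.  -0.2  4.7] [ 0.07 -0.06  0.05]
42.91 0.029 [-1.9 -0.2  5.1] [-0.03 -0.06  0.04]
43.19 0.03 [-2.6 -0.3  5.1] [ 0.06 -0.04 -0.02]
43.48 0.031 [-2.6  0.1  5.4] [ 0.07 -0.01  0.05]
43.76 0.032 [-2.  -0.2  5.6] [ 0.04 -0.02  0.03]
44.04 0.033 [-2.7 -0.1  5.4] [ 0.04 -0.05  0.03]
44.33 0.034 [-3.  -0.3  5.5] [0.07 0.   0.02]
44.61 0.035 [-2.5 -0.7  5.3] [ 0.02 -0.01  0.01]
44.89 0.036 [-2.8 -0.2  5.7] [ 0.07 -0.01 -0.04]
45.17 0.037 [-2.3 -0.3  6. ] [ 0.03 -0.03  0.03]
45.46 0.038 [-3.3  0.2  6.1] [-0.02 -0.01  0.01]
45.74 0.039 [-2.9 -0.1  5.8] [0.07 0.03 0.05]
46.02 0.04 [-3.4 -0.6  5.8] [0.08 0.01 0.05]
46.31 0.041 [-3.4 -0.2  6.4] [0.03 0.05 0.04]
46.59 0.042 [-2.9 -0.   6. ] [0.09 0.06 0.05]
46.88 0.043 [-3.7 -0.5  6.4] [ 0.04  0.06 -0.02]
47.16 0.044 [-3.4 -0.1  6.1] [0.06 0.08 0.04]
47.44 0.045 [-3.5 -0.2  7. ] [0.07 0.15 0.03]
47.73 0.046 [-4.3 -0.4  6. ] [0.01 0.09 0.04]
48.01 0.047 [-4.2  0.2  7. ] [ 0.1   0.16 -0.02]
48.29 0.048 [-5.1 -0.3  7.5] [-0.01  0.17  0.02]
[ 0.51673462 -0.09537578  0.06572522]
```

```bash
python3 - <<'E'
from g import *
from cell import r
n=np.array([-d[1],d[0]]); f0=np.array([.14,.51,-1.52])
def rd():
    F=[]
    for _ in range(4): F.append(r.current_contact_force()); r.sleep(.01)
    f=np.mean(F,0)-f0; return np.array([f[:2]@d,f[:2]@n,f[2]])
u=.0476; ins=.048
o=snap(11); crop(o["side"],270,150,360,220,"pics/s15.png",8); crop(o["top"],310,130,380,190,"pics/t15.png",8)
P=cloud(o["side"]); rel=P[...,:2]-lip; X=rel@d; Y=rel@n
m=(X>-.2)&(X<-.005)&(abs(Y)<.03)&(P[...,2]>.03)&(P[...,2]<.085)
for a in np.arange(-.13,-.008,.008):
    k=m&(abs(X-a)<.004); 
    if k.sum(): print(round(a,3),k.sum(),np.percentile(P[...,2][k],[10,50,90]).round(4), "exp",round(.0478+.003+7/85*(ins-a),4))
while ins<.053:
    ins+=.001; r.move_linear(tcp(ins,u),vel=.04); f=rd(); print(round(r.current_t(),2),round(ins,4),f.round(1),np.round(r.current_torque(),2))
    if f[0]<-9 or abs(f[2])>12: break
E
```

```text
-0.114 31 [0.0432 0.0556 0.0652] exp 0.0641
-0.106 30 [0.0452 0.0593 0.0658] exp 0.0635
-0.098 33 [0.0429 0.0584 0.0655] exp 0.0628
-0.09 49 [0.0452 0.0634 0.071 ] exp 0.0622
-0.082 58 [0.0507 0.0684 0.0795] exp 0.0615
-0.074 28 [0.0462 0.0652 0.0772] exp 0.0608
-0.066 13 [0.0436 0.054  0.0631] exp 0.0602
-0.058 23 [0.0444 0.059  0.0667] exp 0.0595
-0.05 28 [0.0435 0.0563 0.0663] exp 0.0589
-0.042 24 [0.0442 0.059  0.0654] exp 0.0582
-0.034 16 [0.0501 0.0561 0.0588] exp 0.0576
-0.026 15 [0.0512 0.056  0.0581] exp 0.0569
-0.018 16 [0.0506 0.0548 0.0571] exp 0.0562
-0.01 86 [0.0348 0.0613 0.0749] exp 0.0556
48.67 0.049 [-6.7 -0.1  8.5] [-0.03  0.37 -0.01]
48.96 0.05 [-9.2 -0.4 10. ] [-0.1  0.8 -0. ]
```

View pics/s15.png

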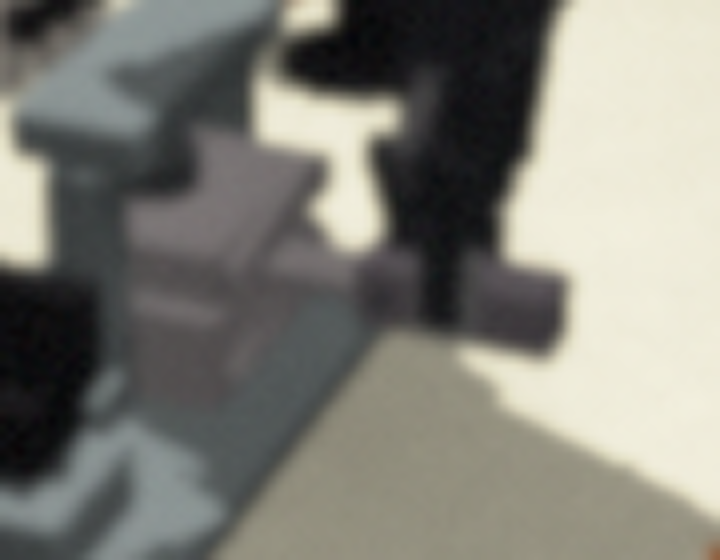

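View pics/t15.png

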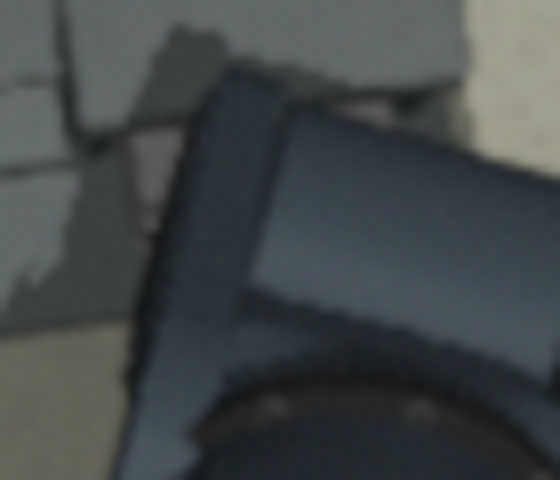

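The resistance now rises sharply, from -3.5 to -9 N over 3 mm. At about 48 mm in, the wedge gap is about 6.9 mm, which fits the expected range. Drag on the lower jaw alone can't explain the rise in Fx, so the upper plate is touching. I'll nudge it a little further, let it settle and check.

```bash
python3 - <<'E'
from g import *
from cell import r
n=np.array([-d[1],d[0]]); f0=np.array([.14,.51,-1.52])
def rd():
    F=[]
    for _ in range(6): F.append(r.current_contact_force()); r.sleep(.02)
    f=np.mean(F,0)-f0; return np.array([f[:2]@d,f[:2]@n,f[2]])
print(rd().round(1),np.round(r.current_torque(),2),r.current_tool_pos())
for ins,u in ((.0505,.0476),(.0505,.0479)):
    r.move_linear(tcp(ins,u),vel=.03); print(ins,u,rd().round(1),np.round(r.current_torque(),2),r.current_tool_pos(),tcp(ins,u))
r.sleep(.7); print(rd().round(1),r.current_opening(),r.current_t())
o=snap(12); print(jaw(12,8)); 
P=cloud(o["top"]); N=(abs(P[...,0]-.6)<.05)&(abs(P[...,1]-.06)<.05)&(o["top"]["pixels"].max(2)<60)&(P[...,2]>.1)
if N.sum()>20: print(cv2.minAreaRect((P[N][:,:2]*1000).astype(np.float32)),np.nanpercentile(P[N][:,2],[50,95]))
# blade top / handle level from side
s=o["side"]; P=cloud(s); X=(P[...,:2]-lip)@d; Y=(P[...,:2]-lip)@n
for a in np.arange(-.12,-.008,.006):
    k=(abs(X-a)<.003)&(abs(Y)<.008)&(P[...,2]>.045)&(P[...,2]<.072)
    if k.sum()>2: print(round(a,3),k.sum(),np.percentile(P[...,2][k],[50,80]).round(4))
E
```

```text
[-9.6 -0.5  9.6] [-0.1   0.81 -0.02] [ 0.51790674 -0.09506987  0.0655955 ]
0.0505 0.0476 [-11.3  -1.   11.3] [-0.21  0.99  0.  ] [ 0.51804614 -0.09500207  0.06552039] [np.float64(0.5192819166909003), np.float64(-0.09501915846331713), 0.06570000000000001]
0.0505 0.0479 [-10.7  -0.7   8.9] [-0.26  0.96 -0.08] [ 0.51804089 -0.0950012   0.06572725] [np.float64(0.5192819166909003), np.float64(-0.09501915846331713), 0.066]
[-10.6  -0.8   9.1] 0.2535471269960991 50.5583
[(np.int64(3), np.float64(0.00112), np.float64(0.00063)), (np.int64(274), np.float64(2e-05), np.float64(9e-05))]
((599.408447265625, 58.5872917175293), (63.77256774902344, 15.984846115112305), 3.4434266090393066) [0.1138444  0.11686846]
-0.114 9 [0.0589 0.0645]
-0.108 8 [0.065  0.0653]
-0.102 6 [0.066  0.0664]
-0.096 6 [0.0649 0.0655]
-0.09 7 [0.0655 0.0663]
-0.084 6 [0.0659 0.0672]
-0.054 3 [0.0658 0.0664]
-0.048 6 [0.0636 0.0659]
-0.042 5 [0.0652 0.0659]
-0.036 3 [0.0514 0.0541]
-0.03 6 [0.0571 0.0576]
-0.024 7 [0.0566 0.0573]
-0.018 6 [0.0559 0.0567]
-0.012 8 [0.0563 0.0581]
```

```bash
python3 - <<'E'
from cell import r
import numpy as np
print(np.round(r.current_contact_force(),1),np.abs(r.current_qvel()).max(),r.current_t())
r.hand_in()
E
```

```text
[-10.3  -2.1   7.7] 0.0041086906633302405 50.6583
the job is handed in; nothing more can be done
```

I fitted the knob, turned it to its stop, wedged the gauge between the jaws and handed the job in at about 51 s of 72. No verdict was reported.

**Knob and spindle:** The knob went fully home on the first try.
- On the first turn I drove past the stop. A second, trial turn went further still, and the knob rode over the shaft's corners. The upper jaw sank about 0.45 mm.
- I turned on to the next quarter-turn fit and stopped when the torque rose again, at yaw 3.19. That is a quarter turn after the first rise, at about 1.64. The jaw came back to its highest level.
- The last check put the knob within about 1 mm of the spindle axis. The bar top read 115–117 mm, where fully home is 114 mm and the camera reads about 2 mm high. The jaw had not moved since I let go.

**Gauge:** I gripped the grey gauge by its handle at 110 N and found the lower jaw by touch, at about 48 mm. I then slid the gauge in until the resistance rose sharply, with the tip about 49 mm past the lip.
- **Last readings:** about 10 N against the push and 8–9 N upward, steady over 0.8 s. The handle looked level and the arm was practically still.

**Not fully certain:**
- **Force on the upper jaw:** I could not measure it directly. I estimate 5–20 N from the drag, within the 1–45 N allowed.
- **Spindle angle:** I judged it only from the jaw height and the torque rise. Against the as-found height, the top camera gave a lift of about 3.6–4 mm and the side camera about 3 mm.
- **Bystanders:** I did not measure the tape, glue or disc again at the end, but no path went near them.

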